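Put the fallen saline bottle to warm

TASK

Put the fallen saline bottle to warm for the next dressing: stand it up on the desk and let go, so that you can take it by its cap, and lower it gently upright into the open cup of the bottle warmer (do not let it drop in). Then close the clear dome lid down over it, and last of all turn the warmer's dial clockwise as far as it will go, to its hot end stop. Leave the other things on the desk where they are.

Things in the scene. Friction and masses are not known exactly. Their poses are not given: they have to be found in the camera images.
- saline: white plastic saline bottle, closed, 0.12 kg, lying on its side on the bare desk at the start. Straight round body 44 mm across for the first 108 mm from the base, then a neck and cap 32 mm across; 134 mm long over all, all rigid. Origin: centre of its base; z axis along the bottle from base to cap (points up when it stands, level while it lies). Free to roll
- warmer: white bottle warmer, fixed to the desk, 108 mm deep (x) and 222 mm wide (y): a round cup at its left, a box with a sloping control panel at its right. Origin: on the desk under its middle; its front faces its -x axis, y points to its left, z up. The panel beside the cup rises to 125 mm, the shut dome to 162 mm above the desk
- warmer_well (a point): centre of the cup's inner floor, 15 mm above the desk, 55 mm to the left of the warmer's origin; axes as the warmer's. The cup is a round vertical hole 70 mm across and 107 mm deep, its rim 122 mm above the desk and 100 mm across outside, so that a standing bottle's top 27 mm project above the rim
- dome (a joint): angle of the clear dome lid, rad: 0 shut on the rim, up to 1.9 leaning back open; it starts wide open. A stiffish hinge (about 1 N at the tab moves it): it stays where it is left above about 0.6 rad and must be brought down; only the last 0.4 rad or so it sinks by its own weight
- dome_hinge (a point): point on the dome's hinge line, on the rim's far side: 58 mm behind the cup's axis (warmer's +x), 123 mm above the desk; the line runs along y, the warmer's own y axis. The dome's axes turn with it: x points from the tab to the hinge, z is the outer side of the dome (up when shut)
- dome_tab (a point): on the outer (upper when shut) face of the dome's finger tab, a 40 mm wide, 7 mm thick white tab at the dome's edge farthest from the hinge, 118 mm from the hinge line. The tab reaches from 105 to 127 mm from the hinge line; the dome itself bulges 39 mm beyond its rim on the outer side, within 105 mm of the hinge line. Axes as dome_hinge
- dial (a joint): angle of the dial, rad: 0 is the low end stop (pointer to the front left), 4.71 the high end stop (pointer to the front right); it starts in between and grows as the dial turns clockwise seen from above. Stiff enough (0.04 N m) to stay where it is left
- dial_grip (a point): on the dial's axis at the height to grip. Black dial: round skirt 48 mm across, 8 mm high, and across it an upright bar 44 mm long, 13 mm thick, 30 mm proud of the skirt; this point is 7 mm below the bar's top, 23 mm above the skirt. z axis: the dial's axis, normal to the panel, which slopes 15 degrees down to the front; x axis: along the bar to its white pointer; turns with the dial
- red_vial: bystander: small glass vial with a red cap, standing, 22 mm across, 47 mm tall; origin under its base
- blue_vial: bystander: small glass vial with a blue cap, standing, 22 mm across, 47 mm tall; origin under its base
- scissors_blue: bystander: scissors with blue handles lying flat, 199 mm long (y) by 87 mm, 9 mm thick
- pen_a: bystander: white and red pen lying flat, 145 mm long, 11 mm thick
- blister: bystander: blister pack of tablets lying flat, 42 x 95 mm, 5 mm thick
Things that resemble listed ones, but are neither listed nor needed, are in the scene too. Of the things shaped like the saline, the white one is meant.

How it is judged (in metres and radians):
On the way, in this order (a step that is already met when the one before it is completed fails the run):
1. the bottle stands upright on the desk by itself, let go (angle between saline's own z axis and vertical below 0.1 rad and height (world z) of saline below 0.006 m and linear speed of saline below 0.03 m/s and contact force between the fingers and saline below 0.2 N), for 0.2 s.
2. the bottle stands upright on the floor of the warmer's cup, let go (horizontal distance between saline and warmer_well below 0.017 m and z of saline in the frame of warmer_well below 0.005 m and angle between saline's own z axis and vertical below 0.12 rad and contact force between the fingers and saline below 0.2 N), for 0.2 s.
3. the dome lid is shut over the bottle (all of step 2 and value of joint dome below 0.05 rad), for 0.2 s.
4. the dial is at its high end stop (value of joint dial above 4.63 rad and value of joint dome below 0.05 rad), for 0.2 s.
At the end, for the whole second after the job is handed in: the bottle stands on the cup's floor (base within 5 mm of it, within 17 mm of the cup's axis, within 7 degrees of upright), the dome is shut (joint under 0.05 rad), the dial is at its high stop (above 4.63 rad), everything is at rest (all of step 2 and all of step 4 and velocity of joint dial below 0.05 rad/s and linear speed of saline below 0.02 m/s); the robot touches nothing.
It fails at once if a bystander (vial, scissors, pen, blister pack) is moved by more than 30 mm (distance of any of red_vial, blue_vial, scissors_blue, pen_a, blister from where it was at the start of the episode above 0.03 m).
It fails at once if the bottle is dropped into the cup (faster than 0.6 m/s inside it) (horizontal distance between saline and warmer_well below 0.02 m and z of saline in the frame of warmer_well below 0.1 m and linear speed of saline above 0.6 m/s).
It also fails if it takes over 72 s, if anything falls off the work surface, if the arm or the gripper's body presses on something with over 40 N, if the wrist force passes 120 N, or if a joint passes its speed limit or range.

ROBOT

A 6-joint arm with a two-finger parallel gripper is mounted at the origin on a cart in front of the work surface, level with it; the furniture and walls round the work are solid. World frame = base frame: x ahead of the robot, y to its left, z up, the work surface at z = 0. Lengths are in mm, angles in rad, forces in N, time in s.
With the tool pointing down it reaches from about 350 to 775 mm from the base axis. Payload 7.3 kg.
Tool frame: the origin (TCP) lies midway between the tips of the shut fingers; the grasp point (between the pads) lies 19 mm behind it; z points along the fingers, y is the line along which they close (so a half turn about z gives the same grasp; the last joint's range is limited). The gripper opens to 92 mm and grips with 3 to 60 N. Pads are 19 mm wide; open, the fingers measure 130 mm over their backs; the gripper's body (75 mm by 190 mm) begins 47 mm behind the grasp point.
Start: joints at [1.136, 0.342, 1.524, -0, 1.275, -0.146], TCP at [149.506, 503.282, 226.741] pointing down, gripper open.
Joint ranges: [-2.53, 2.53], [-0.77, 2.02], [0.04, 2.7], [-1, 4.14], [0.28, 2.66], [-3.11, 3.11]. Speed limits (rad/s): [2.57, 2.57, 3.14, 3.14, 3.14, 3.14].

INTERFACE

Orientations are given as [roll, pitch, yaw] about the fixed x, y, z axes, in that order (R = Rz(yaw) Ry(pitch) Rx(roll)).
In Python, from plant import monitor, optics, workorder gives the robot as it stands. The module is installed in compiled form; this text tells all that it offers.
- The arm moves only by the tool servo_tool, never from a script. Its arguments are lists of equal length, an entry for each row: "linear": the shift along the tool's x, y, z as a fraction of full scale, a list of three; "spin": the turn about the tool's z as a fraction of full scale. In form: {"linear": [[dx, dy, dz], ...], "spin": [spin, ...]}. A call has exactly 8 rows; each row shifts and turns the commanded pose from where the row before left it, along the tool's axes as they then stand; what a row does not reach is not made up. Full scale, the value 1, is 200 mm for a shift and 90 degrees for a turn. A row lasts 1/8 s, in which the tool goes at most 62.5 mm and 10.7 degrees, less where a joint would pass 70% of its speed; a pose out of reach is approached as far as the arm can. A call with a number of a shift or a turn outside -1 to 1 is refused whole. A call with a gripper value outside its range is refused whole. "hand" is the opening, from -1 (shut) to 1 (fully open), set as the call begins (left out, the last holds). The fingers move at their own pace and stop on an object; the grip force is fixed at half the most. Time passes only in rows, so rows that do not move let the fingers close, or fill a call up. It gives the time, the measured TCP pose, the force, the opening and the grip force at its end, in the units of the state.
- monitor.get_obs(): the state, without advancing time (a new reading comes with each control period).
- optics.capture(name): name is "scene" or "top"; returns a dict with "frame" (400x640x3 uint8, blue, green, red), "K" (3x3 intrinsics, pixels), "world_to_cam" (4x4, takes a point from world to camera coordinates). Camera axes: x right, y down, z forward; pixel columns grow to the right and rows downward; lengths in mm; the calibration is good to about 2 mm. A picture is of the moment at which its call begins. There is no depth.
- workorder.close_job(): hands the job in; it is judged then, once.
The state is a dict: "time": time; "joint_positions": joint angles; "dq": joint speeds; "tau": joint torques, N m; "tool_pos": TCP position; "tcp_rot": TCP orientation; "contact_force": force on the tool from outside, world axes, zero at the start; "moment": the same for the moment, N m; "grip_width": finger opening in mm; "finger_force": force on a finger pad.
Only numpy, scipy, OpenCV 4.12 (cv2) and the standard library are available. Lean on these libraries where they do the work, as an engineer would, in place of code of your own. Each camera call takes 0.05 s, during which the arm holds its last target. There are 200 camera calls.

## Working session

There is one attempt and no reset: what is moved stays moved. The work goes in short steps, Python scripts to look and compute and a tool call to move; the robot and the scene stay as the last step left them, time stands still between calls to the robot, and variables do not carry over. Pictures are saved under pics/ and viewed, at most 10 in all, crops included, and the job is handed in when it is done.

Besides the shell and the picture viewer there is one more tool, called as name(argument=value, ...) on one line, values as JSON. servo_tool: Moves the arm, as the interface text tells. Shift numbers are shares of 200 mm and turn numbers shares of 90 degrees, none past 1 either way. Its arguments: {"type":"object","properties":{"linear":{"type":"array","items":{"type":"array","items":{"type":"number","minimum":-1,"maximum":1}}},"spin":{"type":"array","items":{"type":"number","minimum":-1,"maximum":1}},"hand":{"type":"number"}},"required":["linear","spin"]}

```bash
mkdir -p pics; python3 - <<'E'
from plant import monitor, optics
import cv2,pickle
print(monitor.get_obs())
for n in("scene","top"):
    c=optics.capture(n); cv2.imwrite(f"pics/{n}0.png",c["frame"]); pickle.dump(c,open(f"{n}0.pkl","wb")); print(c["K"],c["world_to_cam"])
E
```

```text
{'time': 0.0, 'joint_positions': array([ 1.13598493e+00,  3.42735640e-01,  1.52501144e+00, -9.24085945e-06,
        1.27539418e+00, -1.46004877e-01]), 'dq': array([-0.00031121, -0.00082249, -0.00193911, -0.00020262,  0.00080911,
       -0.00070174]), 'tau': array([-2.66016259e-04, -4.31237733e+01, -2.44220299e+01,  7.19393953e-02,
        5.58361982e-02, -1.01184066e-04]), 'tool_pos': array([149.33626435, 502.891379  , 226.04020592]), 'tcp_rot': array([-3.14005924e+00, -2.16558735e-04,  2.85278867e+00]), 'contact_force': array([ 0.27805995,  0.54982001, -0.11347005]), 'moment': array([ 0.0231702 , -0.02209695, -0.02396922]), 'finger_force': 0.0, 'grip_width': 91.90978312441088}
[[378.65517607   0.         326.06416718]
 [  0.         378.65517607 199.83146046]
 [  0.           0.           1.        ]] [[-6.53995748e-01 -7.56497361e-01  1.14177290e-03  2.01905489e+02]
 [-4.08745083e-01  3.52091349e-01 -8.41997113e-01  3.63485300e+02]
 [ 6.36566586e-01 -5.51129226e-01 -5.39480822e-01  4.89419369e+02]
 [ 0.00000000e+00  0.00000000e+00  0.00000000e+00  1.00000000e+00]]
[[368.9741078    0.         318.32506824]
 [  0.         368.9741078  200.27443477]
 [  0.           0.           1.        ]] [[ 1.86087354e-02 -9.99712026e-01 -1.51518931e-02 -1.86949680e+02]
 [-9.98005797e-01 -1.76584753e-02 -6.06020420e-02  5.26233368e+02]
 [ 6.03170309e-02  1.62494045e-02 -9.98046999e-01  9.85720588e+02]
 [ 0.00000000e+00  0.00000000e+00  0.00000000e+00  1.00000000e+00]]
```

View pics/scene0.png

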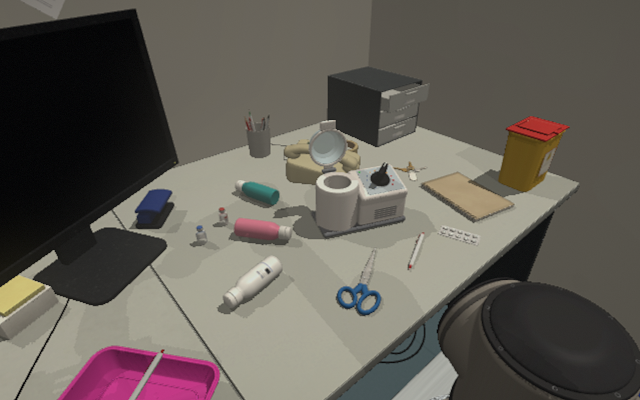

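View pics/top0.png

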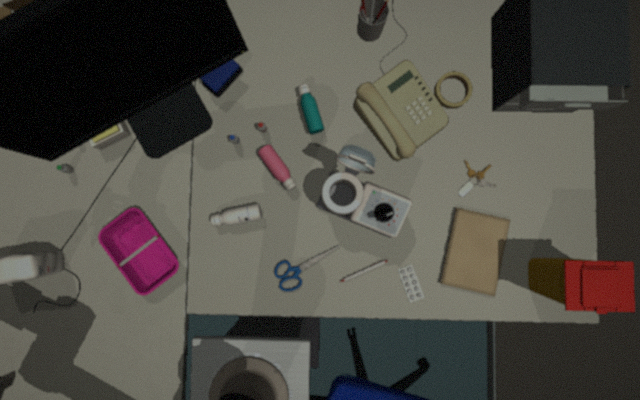

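The scene shows a white bottle at (253,283), a pink one at (262,231) and a teal one at (258,192). From above they are at (237,215), (277,167) and (311,108). The white one is the saline, with its cap to the lower left in the scene view. The warmer cup is at (337,185) in scene and (343,193) in top. The dial is at (380,175) in scene and (384,212) in top. I'll check these in one close composite crop.

```bash
cat > h.py <<'E'
import numpy as np, pickle, cv2
def ray(c,uv):
    R=c["world_to_cam"][:3,:3]; t=c["world_to_cam"][:3,3]
    return -R.T@t, R.T@np.linalg.inv(c["K"])@np.r_[uv,1.]
def onz(c,uv,z):
    o,d=ray(c,uv); return o+d*(z-o[2])/d[2]
def tri(c1,u1,c2,u2):
    o,d=ray(c1,u1);p,e=ray(c2,u2)
    s=np.linalg.lstsq(np.c_[d,-e],p-o,rcond=None)[0]
    a,b=o+d*s[0],p+e*s[1]; return (a+b)/2,np.linalg.norm(a-b)
def proj(c,P):
    R=c["world_to_cam"][:3,:3]; t=c["world_to_cam"][:3,3]
    q=c["K"]@(R@np.atleast_2d(P).T+t[:,None]); return (q[:2]/q[2]).T
def crop(c,x,y,w,h,s):
    return cv2.resize(c["frame"][y:y+h,x:x+w],None,fx=s,fy=s,interpolation=cv2.INTER_CUBIC)
def load(n): return pickle.load(open(n+".pkl","rb"))
E
python3 - <<'E'
from h import *
s,t=load("scene0"),load("top0")
a=np.hstack([crop(s,300,115,120,120,3),crop(t,305,130,120,120,3)])
b=np.hstack([crop(s,210,245,90,70,4),crop(t,195,180,90,70,4)])
cv2.imwrite("pics/c1.png",np.vstack([cv2.resize(a,(720,320+40)) ,cv2.resize(b[:240],(720,240))]))
print("rim",onz(t,(343,193),122),tri(s,(337,181),t,(343,193)))
print("bottle cap/base",[tri(s,u,t,v)[0] for u,v in (((233,297),(213,219)),((274,267),(259,212)))])
E
```

```text
rim [ 541.73260605 -238.48869367  122.        ] (array([ 542.47988682, -237.69449064,  122.05440117]), np.float64(2.182686578412252))
bottle cap/base [array([470.83828875, 100.04926403,  26.16919847]), array([495.45724806, -16.24795469,  14.48510356])]
```

View pics/c1.png

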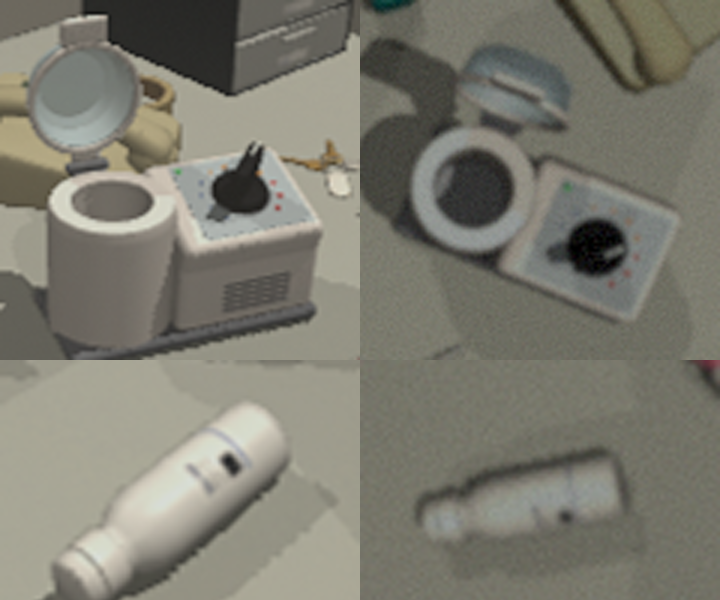

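The crop confirms the white bottle: cap end at about (210,220) and base at about (260,211) in the top image. The rim is centred at (343,193), with the box at its lower right and a yaw of about -22°. The dial skirt is near (384,212) in top and (380,179) in scene.

```bash
python3 - <<'E'
from h import *
from scipy.optimize import minimize
np.set_printoptions(precision=1,suppress=True)
s,t=load("scene0"),load("top0")
T=lambda x,y:(305+(x-360)/3,130+y/3)
bl,br,fl,fr=[onz(t,T(*p),z) for p,z in (((548,160),125),((678,213),125),((503,268),98),((628,318),98))]
for a,b in ((bl,br),(fl,fr)): d=a-b; print("y dir deg from y axis",np.degrees(np.arctan2(d[0],d[1])),np.linalg.norm(d[:2]))
print("dial",tri(s,(380,179),t,(384,211.7)))
# bottle: silhouette fit, bright mask in both views
prof=np.array([[0,22],[100,22],[108,16],[134,16]])
def pts(p):
    x,y,a=p; ax=np.array([np.cos(a),np.sin(a),0]); n=np.array([-np.sin(a),np.cos(a),0]); z=np.array([0,0,1.])
    l=np.r_[np.linspace(0,100,20),np.linspace(104,134,8)]; r=np.interp(l,prof[:,0],prof[:,1])
    th=np.linspace(0,2*np.pi,24)
    return np.array([[x,y,22.]+ax*L+R*(n*np.cos(h)+z*np.sin(h)) for L,R in zip(l,r) for h in th])
ms=[]
for c,(x,y,w,h),thr in ((t,(195,190,80,45),None),(s,(212,245,85,70),None)):
    g=c["frame"][y:y+h,x:x+w].min(2); th,_=cv2.threshold(g,0,255,cv2.THRESH_OTSU)
    m=np.zeros((400,640),np.uint8); m[y:y+h,x:x+w]=g>th
    m=cv2.morphologyEx(m,cv2.MORPH_CLOSE,np.ones((5,5)));ms.append((c,m)); print(th,m.sum())
def cost(p,each=False):
    e=[]
    for c,m in ms:
        k=np.zeros_like(m); cv2.fillConvexPoly(k,cv2.convexHull((proj(c,pts(p))*16).astype(np.int32)),1,shift=4)
        e.append(1-2*(k&m).sum()/(k.sum()+m.sum()))
    return e if each else sum(e)
a0=np.arctan2(116,-25)
r=minimize(cost,[495,-16,a0],method="Nelder-Mead",options=dict(initial_simplex=[[495,-16,a0],[505,-16,a0],[495,-6,a0],[495,-16,a0+.15]]))
x,y,a=r.x; print("base",r.x,"cap end",x+134*np.cos(a),y+134*np.sin(a),cost(r.x,True))
for l in (115,121,127): print(l,x+l*np.cos(a),y+l*np.sin(a))
E
```

```text
y dir deg from y axis 21.39180474455826 112.01806395701225
y dir deg from y axis 20.786419841375185 110.13954507134486
dial (array([ 498.6, -340. ,  108.6]), np.float64(0.2388000971254963))
116.0 453
118.0 5641
base [499.9 -20.    1.8] cap end 475.90618217512383 111.80251676815524 [np.float64(0.31725697061039937), np.float64(0.6016748080949058)]
115 479.3029941849619 93.10862289422357
121 478.23031670817096 99.01195780178094
127 477.15763923137996 104.9152927093383
```

```bash
python3 - <<'E'
from h import *
np.set_printoptions(precision=1,suppress=True)
s,t=load("scene0"),load("top0")
a,b=onz(t,(210,220),20),onz(t,(261,211),22); print(a,b,np.linalg.norm(a-b))
# overlay candidate model outlines on both views
def ov(c,p,x0,y0,w,h,k):
    x,y,an=p; ax=np.array([np.cos(an),np.sin(an),0]);n=np.array([-ax[1],ax[0],0]);z=np.array([0,0,1.])
    im=crop(c,x0,y0,w,h,k)
    for L,R in((0,22),(108,22),(108,16),(134,16)):
        th=np.linspace(0,2*np.pi,40); P=np.array([x,y,22])+ax*L+R*(np.outer(np.cos(th),n)+np.outer(np.sin(th),z))
        q=((proj(c,P)+.5-[x0,y0])*k-.5).astype(np.int32); cv2.polylines(im,[q],True,(0,0,255))
    return im
an=np.arctan2(a[1]-b[1],a[0]-b[0]); m=(a+b)/2-67*np.array([np.cos(an),np.sin(an),0]); print(m,an)
p=(m[0],m[1],an)
cv2.imwrite("pics/c2.png",np.vstack([ov(s,p,210,245,90,70,4),ov(t,p,195,185,90,50,4)]))
E
```

```text
[470.7 114.   20. ] [497.4 -23.7  22. ] 140.23436963524364
[496.8 -20.6  21. ] 1.7626236202771195
```

View pics/c2.png

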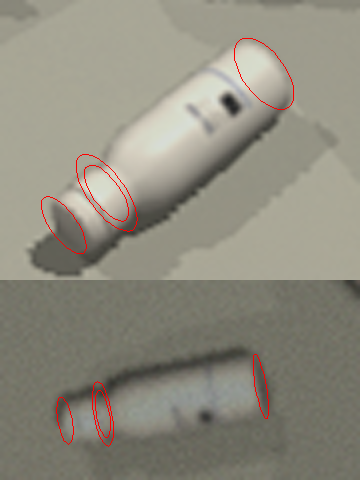

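The overlay fits: the bottle base is at about (497,-21), its axis at 1.763 rad, and the cap centre grasp at about (474,99). I'll write a small planner and start moving.

```bash
cat > plan.py <<'E'
# usage: plan.py x y z yaw [n]  -> rows from the measured pose, tool assumed vertical (z down)
import sys, numpy as np
from plant import monitor
o=monitor.get_obs(); p=o["tool_pos"]; yaw=o["tcp_rot"][2]
x,y,z,ty=map(float,sys.argv[1:5]); n=int(sys.argv[5]) if len(sys.argv)>5 else 8
dyaw=(ty-yaw+np.pi)%(2*np.pi)-np.pi
d=(np.array([x,y,z])-p)/n
print("t",o["time"],"pos",p.round(1),"yaw",yaw.round(3),"q",o["joint_positions"].round(2),"F",o["contact_force"].round(1),"w",round(o["grip_width"],1))
for k in range(n):
    a=yaw+dyaw*k/n; X=np.array([np.cos(a),np.sin(a)]); Y=np.array([np.sin(a),-np.cos(a)])
    print([round(v/200,3) for v in (d[:2]@X,d[:2]@Y,-d[2])],round(-dyaw/n/(np.pi/2),3))
E
python3 plan.py 474 99 100 1.763 10
```

```text
t 0.1 pos [149.3 502.9 226.1] yaw 2.853 q [ 1.14  0.34  1.52  0.    1.28 -0.15] F [ 0.  -0.3 -1.3] w 91.5
[np.float64(-0.213), np.float64(-0.147), np.float64(0.063)] 0.069
[np.float64(-0.228), np.float64(-0.123), np.float64(0.063)] 0.069
[np.float64(-0.24), np.float64(-0.098), np.float64(0.063)] 0.069
[np.float64(-0.249), np.float64(-0.071), np.float64(0.063)] 0.069
[np.float64(-0.255), np.float64(-0.044), np.float64(0.063)] 0.069
[np.float64(-0.259), np.float64(-0.016), np.float64(0.063)] 0.069
[np.float64(-0.259), np.float64(0.013), np.float64(0.063)] 0.069
[np.float64(-0.256), np.float64(0.041), np.float64(0.063)] 0.069
[np.float64(-0.25), np.float64(0.068), np.float64(0.063)] 0.069
[np.float64(-0.241), np.float64(0.095), np.float64(0.063)] 0.069
```

servo_tool(linear=[[-0.21,-0.15,0.06],[-0.23,-0.12,0.06],[-0.24,-0.1,0.06],[-0.25,-0.07,0.06],[-0.25,-0.04,0.06],[-0.26,-0.02,0.06],[-0.26,0.01,0.06],[-0.26,0.04,0.06]], spin=[0.07,0.07,0.07,0.07,0.07,0.07,0.07,0.07], hand=1)

```text
time: 1.1
tool_pos: [408.0, 176.8, 130.3]
tcp_rot: [-3.142, -0.0, 1.969]
contact_force: [0.9, 0.5, 0.4]
grip_width: 91.8
finger_force: 0.0
```

```bash
python3 plan.py 474 99 60 1.763 6
```

```text
t 1.1 pos [408.  176.8 130.3] yaw 1.969 q [ 0.24  0.31  1.87  0.    0.96 -0.16] F [0.9 0.5 0.4] w 91.8
[np.float64(-0.081), np.float64(0.026), np.float64(0.059)] 0.022
[np.float64(-0.08), np.float64(0.028), np.float64(0.059)] 0.022
[np.float64(-0.079), np.float64(0.031), np.float64(0.059)] 0.022
[np.float64(-0.078), np.float64(0.034), np.float64(0.059)] 0.022
[np.float64(-0.077), np.float64(0.036), np.float64(0.059)] 0.022
[np.float64(-0.075), np.float64(0.039), np.float64(0.059)] 0.022
```

servo_tool(linear=[[-0.08,0.026,0.06],[-0.08,0.028,0.06],[-0.08,0.03,0.06],[-0.078,0.034,0.06],[-0.077,0.036,0.06],[-0.075,0.039,0.06],[0,0,0],[0,0,0]], spin=[0.022,0.022,0.022,0.022,0.022,0.022,0,0])

```text
time: 2.1
tool_pos: [473.1, 100.9, 58.7]
tcp_rot: [-3.141, -0.0, 1.766]
contact_force: [-0.1, -1.0, 0.4]
grip_width: 92.1
finger_force: 0.0
```

```bash
python3 - <<'E'
from plant import optics
from h import *
ims=[]
for n,b in(("scene",(210,235,90,80)),("top",(175,185,90,60))):
    c=optics.capture(n);pickle.dump(c,open(n+"1.pkl","wb")); ims.append(crop(c,*b,4))
cv2.imwrite("pics/c3.png",np.vstack(ims))
E
python3 plan.py 474 99 5 1.763 6
```

```text
t 2.2 pos [473.2 101.1  59.1] yaw 1.766 q [ 0.05  0.48  1.85  0.    0.81 -0.14] F [-0.8  0.6  0.2] w 91.5
[np.float64(-0.002), np.float64(0.0), np.float64(0.045)] 0.0
[np.float64(-0.002), np.float64(0.0), np.float64(0.045)] 0.0
[np.float64(-0.002), np.float64(0.0), np.float64(0.045)] 0.0
[np.float64(-0.002), np.float64(0.0), np.float64(0.045)] 0.0
[np.float64(-0.002), np.float64(0.0), np.float64(0.045)] 0.0
[np.float64(-0.002), np.float64(0.0), np.float64(0.045)] 0.0
```

View pics/c3.png

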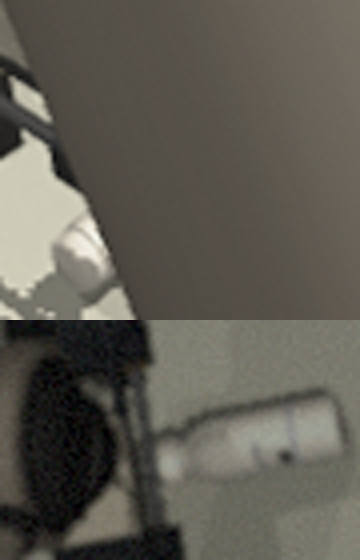

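The picture shows the arm hiding most of the bottle in the scene view. From above, the fingers straddle the cap line. I'll descend and grip.

servo_tool(linear=[[-0.005,0,0.045],[-0.005,0,0.045],[0,0,0.045],[0,0,0.045],[0,0,0.045],[0,0,0.042],[0,0,0],[0,0,0]], spin=[0,0,0,0,0,0,0,0])

```text
time: 3.2
tool_pos: [473.8, 98.8, 5.4]
tcp_rot: [3.141, -0.0, 1.766]
contact_force: [0.4, 0.1, 0.2]
grip_width: 92.0
finger_force: 0.0
```

servo_tool(linear=[[0,0,0],[0,0,0],[0,0,0],[0,0,0],[0,0,0],[0,0,0],[0,0,0],[0,0,0]], spin=[0,0,0,0,0,0,0,0], hand=-1)

```text
time: 4.2
tool_pos: [473.6, 98.8, 5.3]
tcp_rot: [-3.142, -0.0, 1.766]
contact_force: [-0.1, 0.6, 0.6]
grip_width: 30.8
finger_force: 30.0
```

```bash
python3 -c "
import numpy as np
f=np.radians(np.linspace(0,84,25));L,h=122,24.4
u=L*np.cos(f)-h*np.sin(f);z=L*np.sin(f)+h*np.cos(f)
for i in range(24):print(i,round((u[i+1]-u[i])/200,3),0,round(-(z[i+1]-z[i])/200,3),' u,tcpz',u[i+1].round(1),z[i+1].round(1)-19)"
```

```text
0 -0.009 0 -0.037  u,tcpz 120.3 12.8
1 -0.011 0 -0.036  u,tcpz 118.1 20.1
2 -0.013 0 -0.036  u,tcpz 115.5 27.200000000000003
3 -0.015 0 -0.035  u,tcpz 112.5 34.2
4 -0.017 0 -0.034  u,tcpz 109.0 41.0
5 -0.019 0 -0.033  u,tcpz 105.2 47.5
6 -0.021 0 -0.031  u,tcpz 100.9 53.8
7 -0.023 0 -0.03  u,tcpz 96.3 59.8
8 -0.025 0 -0.029  u,tcpz 91.3 65.5
9 -0.027 0 -0.027  u,tcpz 85.9 71.0
10 -0.028 0 -0.025  u,tcpz 80.3 76.0
11 -0.03 0 -0.024  u,tcpz 74.3 80.8
12 -0.031 0 -0.022  u,tcpz 68.1 85.1
13 -0.032 0 -0.02  u,tcpz 61.6 89.1
14 -0.034 0 -0.018  u,tcpz 54.9 92.6
15 -0.035 0 -0.016  u,tcpz 48.0 95.8
16 -0.035 0 -0.014  u,tcpz 40.9 98.5
17 -0.036 0 -0.011  u,tcpz 33.6 100.8
18 -0.037 0 -0.009  u,tcpz 26.3 102.6
19 -0.037 0 -0.007  u,tcpz 18.8 104.0
20 -0.038 0 -0.005  u,tcpz 11.3 104.9
21 -0.038 0 -0.002  u,tcpz 3.7 105.4
22 -0.038 0 0.0  u,tcpz -3.9 105.4
23 -0.038 0 0.002  u,tcpz -11.5 104.9
```

servo_tool(linear=[[-0.009,0,-0.036],[-0.011,0,-0.036],[-0.013,0,-0.036],[-0.015,0,-0.035],[-0.017,0,-0.034],[-0.019,0,-0.033],[-0.021,0,-0.031],[-0.023,0,-0.03]], spin=[0,0,0,0,0,0,0,0])

```text
time: 5.2
tool_pos: [478.6, 73.4, 59.9]
tcp_rot: [3.142, -0.0, 1.766]
contact_force: [-0.1, 0.0, -0.6]
grip_width: 31.1
finger_force: 30.0
```

```bash
python3 - <<'E'
from plant import optics
from h import *
ims=[]
for n,b in(("scene",(205,205,110,90)),("top",(175,170,110,70))):
    c=optics.capture(n);pickle.dump(c,open(n+"2.pkl","wb")); ims.append(crop(c,*b,3.5))
cv2.imwrite("pics/c4.png",np.vstack(ims))
E
```

```text
(no output)
```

View pics/c4.png

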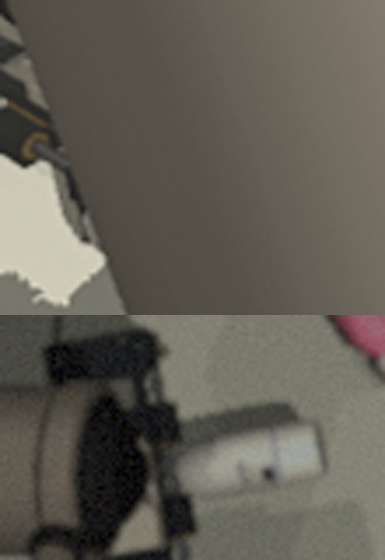

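```bash
python3 - <<'E'
from h import *
from plant import monitor
c=load("top2"); o=monitor.get_obs(); print(o["contact_force"],o["moment"])
L=np.array([[l,s,0] for l in (0,108) for s in(-22,22)])
ax=np.array([-.191,.982,0]);n=np.array([-ax[1],ax[0],0]);z=np.array([0,0,1.])
im=crop(c,175,170,110,70,6)
def dr(b,A,Z,col):
    th=np.linspace(0,2*np.pi,40)
    for l,r in((0,22),(100,22),(134,16)):
        P=b+A*l+r*(np.outer(np.cos(th),n)+np.outer(np.sin(th),Z))
        cv2.polylines(im,[((proj(c,P)+.5-[175,170])*6).astype(np.int32)],True,col)
f=np.radians(28); A=ax*np.cos(f)+z*np.sin(f); Z=z*np.cos(f)-ax*np.sin(f)
dr(np.array([497,-21,0])+22*Z,A,Z,(0,255,0))
dr(np.array([497+4.8,-21-25.5,76.5]),ax,z,(0,0,255))
cv2.imwrite("pics/c5.png",im)
E
```

```text
[-0.58973576  0.17841641 -2.0707926 ] [-0.06122549  0.02856762 -0.065192  ]
```

View pics/c5.png

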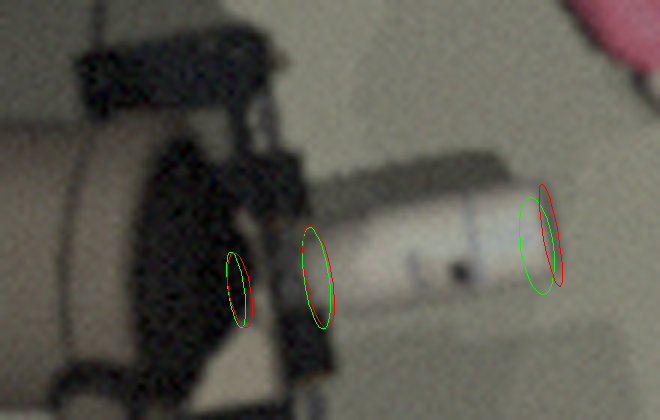

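The base edge at about x=558 (y 185–290) in the crop matches the red outline. So the bottle came up level and rigid in the pads instead of pivoting. I'll set it straight back down and regrip only the last few mm of the cap, so that gravity can swing it.

servo_tool(linear=[[0,0,0.06],[0,0,0.06],[0,0,0.06],[0,0,0.06],[0,0,0.03],[0,0,0],[0,0,0],[0,0,0]], spin=[0,0,0,0,0,0,0,0])

```text
time: 6.3
tool_pos: [478.8, 73.7, 5.5]
tcp_rot: [3.141, 0.0, 1.766]
contact_force: [-0.0, 0.5, -1.3]
grip_width: 31.1
finger_force: 30.0
```

servo_tool(linear=[[0,0,0],[0,0,0],[0,0,0],[0,0,0],[0,0,0],[0.035,0,0],[0.035,0,0],[0,0,0]], spin=[0,0,0,0,0,0,0,0], hand=-0.1)

```text
time: 7.3
tool_pos: [475.7, 88.1, 5.5]
tcp_rot: [-3.142, -0.0, 1.767]
contact_force: [-0.5, 0.1, -0.4]
grip_width: 41.3
finger_force: 0.0
```

servo_tool(linear=[[0,0,0],[0,0,0],[0,0,0],[0,0,0],[0,0,0],[0,0,0],[0,0,0],[0,0,0]], spin=[0,0,0,0,0,0,0,0], hand=-1)

```text
time: 8.3
tool_pos: [475.9, 87.4, 5.5]
tcp_rot: [3.142, -0.0, 1.766]
contact_force: [-0.3, 2.4, -0.1]
grip_width: 30.5
finger_force: 30.0
```

servo_tool(linear=[[0,0,-0.3],[0,0,-0.2],[0,0,-0.12],[0,0,-0.06],[0,0,-0.03],[0,0,0],[0,0,0],[0,0,0]], spin=[0,0,0,0,0,0,0,0])

```text
time: 9.3
tool_pos: [475.5, 87.4, 146.8]
tcp_rot: [-3.14, -0.0, 1.766]
contact_force: [0.1, -0.4, -0.5]
grip_width: 30.1
finger_force: 30.0
```

```bash
cat > tilt.py <<'E'
# fit bottle pitch (about the gripping line) from the top view: save overlay of candidate tilts
import sys
from plant import optics, monitor
from h import *
name,Lg,h=sys.argv[1],float(sys.argv[2]),float(sys.argv[3]); cand=[float(a) for a in sys.argv[4:]]
o=monitor.get_obs(); c=optics.capture("top"); p=o["tool_pos"]; y=o["tcp_rot"][2]
print(o["moment"],o["contact_force"],p)
ax=np.array([np.cos(y),np.sin(y),0]);n=np.array([-ax[1],ax[0],0]);z=np.array([0,0,1.])
G=p+[0,0,19]; q=proj(c,G)[0].astype(int)-[40,35]; im=crop(c,*q,110,80,6)
for i,d in enumerate(cand):
    f=np.radians(d);A=ax*np.cos(f)+z*np.sin(f);Z=z*np.cos(f)-ax*np.sin(f); b=G-A*Lg-Z*h; th=np.linspace(0,2*np.pi,40)
    P=b+22*(np.outer(np.cos(th),n)+np.outer(np.sin(th),Z))
    cv2.polylines(im,[((proj(c,P)+.5-q)*6).astype(np.int32)],True,[(0,0,255),(0,255,0),(255,0,0),(0,255,255)][i])
cv2.imwrite(f"pics/{name}.png",im)
E
python3 tilt.py t1 136 2.5 0 30 60 90
```

```text
[-0.05746207  0.06683195  0.00301334] [ 0.10274898 -0.41529971 -0.48206222] [475.53048184  87.40140572 146.79556022]
```

View pics/t1.png

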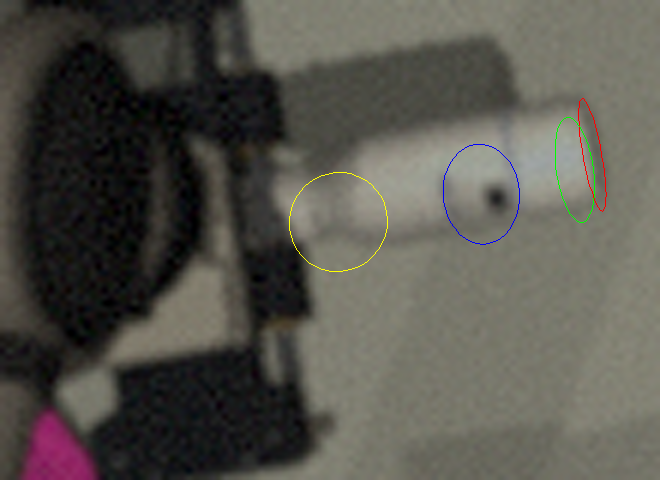

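The t1 overlay shows the base face at about x=590, near the 0° outline, so the bottle is still level and the pads hold it stiffly. The better plan is to grip the body near its shoulder and lower the protruding cap onto the cup's fixed rim. That levers the bottle upright in the pads. First I'll set it down and regrip.

servo_tool(linear=[[0,0,0.15],[0,0,0.2],[0,0,0.15],[0,0,0.1],[0,0,0.06],[0,0,0.046],[0,0,0],[0,0,0]], spin=[0,0,0,0,0,0,0,0])

```text
time: 10.35
tool_pos: [476.3, 87.4, 6.9]
tcp_rot: [3.141, 0.0, 1.766]
contact_force: [0.1, -1.5, -0.2]
grip_width: 30.3
finger_force: 30.0
```

servo_tool(linear=[[0,0,0],[0,0,0],[0,0,0],[0,0,0],[-0.05,0,0],[-0.05,0,0],[-0.05,0,0],[-0.05,0,0.005]], spin=[0,0,0,0,0,0,0,0], hand=0.6)

```text
time: 11.35
tool_pos: [483.9, 47.3, 5.3]
tcp_rot: [3.141, -0.0, 1.765]
contact_force: [0.2, -0.4, 0.6]
grip_width: 73.9
finger_force: 0.0
```

servo_tool(linear=[[0,0,0],[0,0,0],[0,0,0],[0,0,0],[0,0,0],[0,0,0],[0,0,0],[0,0,0]], spin=[0,0,0,0,0,0,0,0], hand=-1)

```text
time: 12.35
tool_pos: [483.6, 48.2, 5.3]
tcp_rot: [-3.142, -0.0, 1.766]
contact_force: [-0.0, 0.4, -0.5]
grip_width: 43.2
finger_force: 30.0
```

servo_tool(linear=[[0,0,-0.2],[0,0,-0.25],[0,0,-0.25],[0,0,-0.15],[0,0,-0.05],[0,0,0],[0,0,0],[0,0,0]], spin=[0,0,0.11,0.11,0.11,0.11,0.11,0.11])

```text
time: 13.35
tool_pos: [483.4, 48.1, 185.2]
tcp_rot: [-3.141, 0.0, 0.723]
contact_force: [0.2, -0.5, -0.6]
grip_width: 43.6
finger_force: 29.9
```

```bash
python3 plan.py 481 -161 170 -0.9 9
```

```text
t 13.35 pos [483.4  48.1 185.2] yaw 0.723 q [-0.06  0.31  1.69 -0.    1.14  0.79] F [ 0.2 -0.5 -0.6] w 43.6
[np.float64(-0.078), np.float64(0.086), np.float64(0.008)] 0.115
[np.float64(-0.061), np.float64(0.099), np.float64(0.008)] 0.115
[np.float64(-0.042), np.float64(0.108), np.float64(0.008)] 0.115
[np.float64(-0.022), np.float64(0.114), np.float64(0.008)] 0.115
[np.float64(-0.002), np.float64(0.116), np.float64(0.008)] 0.115
[np.float64(0.019), np.float64(0.115), np.float64(0.008)] 0.115
[np.float64(0.04), np.float64(0.109), np.float64(0.008)] 0.115
[np.float64(0.059), np.float64(0.1), np.float64(0.008)] 0.115
[np.float64(0.076), np.float64(0.088), np.float64(0.008)] 0.115
```

servo_tool(linear=[[-0.08,0.09,0.01],[-0.06,0.1,0.01],[-0.04,0.11,0.01],[-0.02,0.115,0.01],[0,0.115,0.01],[0.02,0.115,0.01],[0.04,0.11,0.01],[0.06,0.1,0.01]], spin=[0.115,0.115,0.115,0.115,0.115,0.115,0.115,0.115])

```text
time: 14.35
tool_pos: [484.4, -139.8, 169.0]
tcp_rot: [3.141, 0.0, -0.722]
contact_force: [0.0, 0.5, -2.0]
grip_width: 43.2
finger_force: 29.9
```

```bash
python3 plan.py 493.5 -177 136 -0.9 5
```

```text
t 14.35 pos [ 484.4 -139.8  169. ] yaw -0.722 q [-0.43  0.36  1.67 -0.    1.11  1.86] F [ 0.   0.5 -2. ] w 43.2
[np.float64(0.031), np.float64(0.022), np.float64(0.033)] 0.023
[np.float64(0.032), np.float64(0.021), np.float64(0.033)] 0.023
[np.float64(0.033), np.float64(0.02), np.float64(0.033)] 0.023
[np.float64(0.034), np.float64(0.018), np.float64(0.033)] 0.023
[np.float64(0.034), np.float64(0.017), np.float64(0.033)] 0.023
```

servo_tool(linear=[[0.031,0.022,0.033],[0.032,0.021,0.033],[0.033,0.02,0.033],[0.034,0.018,0.033],[0.034,0.017,0.033],[0,0,0],[0,0,0],[0,0,0]], spin=[0.023,0.023,0.023,0.023,0.023,0,0,0])

```text
time: 15.35
tool_pos: [494.1, -176.0, 136.6]
tcp_rot: [-3.141, -0.0, -0.896]
contact_force: [-0.5, -0.1, -0.7]
grip_width: 43.4
finger_force: 30.0
```

```bash
python3 plan.py 493.5 -177 136 -0.9 1; python3 - <<'E'
from plant import optics
from h import *
c=optics.capture("top"); cv2.imwrite("pics/t2.png",crop(c,285,150,130,95,6))
E
```

```text
t 15.35 pos [ 494.1 -176.   136.6] yaw -0.896 q [-0.49  0.43  1.66  0.    1.05  1.98] F [-0.5 -0.1 -0.7] w 43.4
[np.float64(0.002), np.float64(0.005), np.float64(0.003)] 0.002
```

View pics/t2.png

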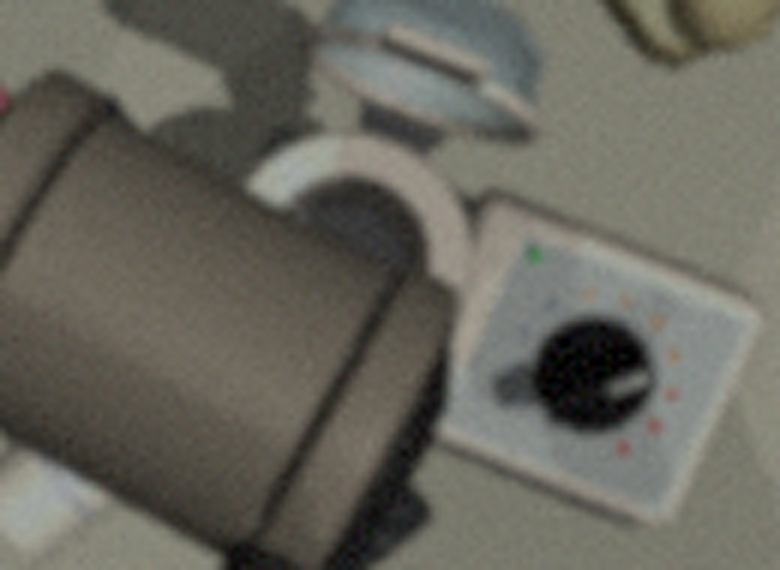

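The crop shows the grip lined up front-left of the cup, whose rim centre is still at about (343,193.5). The dial skirt is at (384,212), with its white pointer about 47° past the back, so the dial reads about 3.2 rad. Now I'll lever the cap up on the rim.

servo_tool(linear=[[0,0,0.076],[-0.013,0,0.04],[-0.01,0,0.04],[0,0,0.035],[0.01,0,0.035],[0.01,0,0.025],[0.01,0,0.02],[0,0,0]], spin=[0,0,0,0,0,0,0,0])

```text
time: 16.4
tool_pos: [494.4, -176.6, 81.7]
tcp_rot: [3.141, 0.001, -0.896]
contact_force: [-1.7, 2.8, 3.9]
grip_width: 43.6
finger_force: 30.0
```

```bash
python3 plan.py 493.5 -177 136 -0.9 1; python3 - <<'E'
from plant import optics
from h import *
c=optics.capture("top");pickle.dump(c,open("top3.pkl","wb"))
# bottle-white pixels visible around the base side of the arm
f=c["frame"].astype(int)
for n,k in(("before","top0"),("now","top3")):
    g=load(k)["frame"].min(2).astype(int)[222:250,275:305]; print(n,(g>135).sum(), g.max())
E
```

```text
t 16.4 pos [ 494.4 -176.6   81.7] yaw -0.896 q [-0.49  0.51  1.71  0.    0.92  1.98] F [-1.7  2.8  3.9] w 43.6
[np.float64(-0.001), np.float64(0.004), np.float64(-0.272)] 0.002
before 0 116
now 0 127
```

servo_tool(linear=[[-0.02,0,0],[-0.02,0,0.006],[-0.025,0,0.005],[-0.03,0,0],[-0.03,0,0],[-0.03,0,0],[-0.03,0,0.002],[-0.03,0,0.002]], spin=[0,0,0,0,0,0,0,0])

```text
time: 17.45
tool_pos: [467.8, -143.4, 79.1]
tcp_rot: [-3.141, -0.0, -0.897]
contact_force: [0.8, 0.5, -1.0]
grip_width: 43.5
finger_force: 30.0
```

servo_tool(linear=[[0,0,0.005],[0,0,0.005],[0,0,0.005],[0,0,0],[0,0,0],[0,0,0],[0,0,0],[0,0,0]], spin=[0,0,0,0,0,0,0,0])

```text
time: 18.45
tool_pos: [468.1, -143.7, 76.1]
tcp_rot: [-3.141, -0.0, -0.897]
contact_force: [-0.0, -0.5, -0.7]
grip_width: 43.6
finger_force: 30.0
```

servo_tool(linear=[[0,0,0.006],[0,0,0.006],[0,0,0.006],[0,0,0],[0,0,0],[0,0,0],[0,0,0],[0,0,0]], spin=[0,0,0,0,0,0,0,0])

```text
time: 19.45
tool_pos: [468.1, -143.7, 72.5]
tcp_rot: [-3.141, -0.0, -0.897]
contact_force: [0.2, -0.9, -1.3]
grip_width: 44.0
finger_force: 30.0
```

```bash
cat > sil.py <<'E'
# which tilt explains the bottle pixels in both views? counts white-ish pixels and the model hull for tilts
from plant import optics, monitor
from h import *
o=monitor.get_obs(); p=o["tool_pos"]; y=o["tcp_rot"][2]; print(p.round(1),o["contact_force"].round(1))
ax=np.array([np.cos(y),np.sin(y),0]);n=np.array([-ax[1],ax[0],0]);z=np.array([0,0,1.]); G=p+[0,0,19]
ims=[]
for v in("scene","top"):
    c=optics.capture(v); q=proj(c,G)[0].astype(int)-[55,40]; q=np.clip(q,0,[530,310]); k=5; im=crop(c,*q,110,90,k)
    for d,col in((35,(0,0,255)),(55,(0,255,0)),(75,(255,0,0)),(90,(0,255,255))):
        f=np.radians(d);A=ax*np.cos(f)+z*np.sin(f);Z=z*np.cos(f)-ax*np.sin(f);b=G-A*97-Z*2.3;th=np.linspace(0,2*np.pi,40)
        P=b+22*(np.outer(np.cos(th),n)+np.outer(np.sin(th),Z))
        cv2.polylines(im,[((proj(c,P)+.5-q)*k).astype(np.int32)],True,col)
    ims.append(im)
cv2.imwrite("pics/sil.png",cv2.resize(np.hstack(ims),(800,327)))
E
python3 - <<'E'
from plant import monitor; o=monitor.get_obs(); print(o["contact_force"],o["tool_pos"],o["moment"])
E
```

```text
[ 0.19858386 -0.87045098 -1.3292531 ] [ 468.05946044 -143.71047841   72.52986451] [ 0.00165902  0.21161919 -0.00915528]
```

servo_tool(linear=[[0,0,0.01],[0,0,0.01],[0,0,0.01],[0,0,0.01],[0,0,0],[0,0,0],[0,0,0],[0,0,0]], spin=[0,0,0,0,0,0,0,0])

```text
time: 20.45
tool_pos: [470.6, -145.9, 67.0]
tcp_rot: [-3.139, -0.008, -0.896]
contact_force: [-0.3, -4.4, 17.5]
grip_width: 43.4
finger_force: 30.0
```

```bash
python3 sil.py
```

```text
[ 470.6 -145.9   67. ] [-0.3 -4.4 17.5]
```

View pics/sil.png

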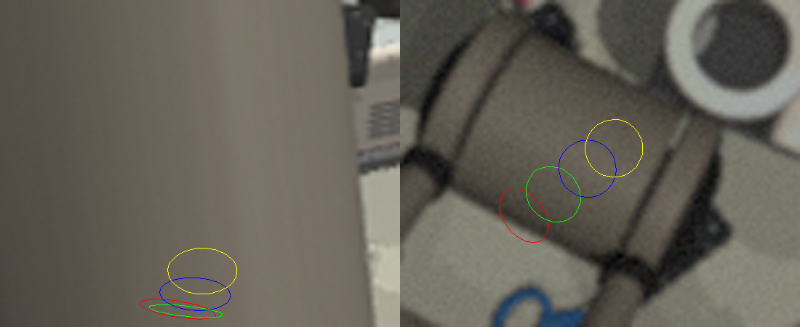

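The last picture shows the bottle completely hidden by the gripper in both views, with bare desk where the 35° outline would be, so the tilt is above about 40°. A surer way is to turn half round and press the base side flat against the cup's vertical wall. That forces the bottle upright in the pads.

servo_tool(linear=[[0,0,-0.06],[-0.03,0,-0.06],[-0.06,0,-0.06],[-0.09,0,0],[-0.1,0,0],[0,0,0],[0,0,0],[0,0,0]], spin=[0,0,0,0,0,-0.115,-0.115,-0.115])

```text
time: 21.55
tool_pos: [432.4, -99.1, 100.9]
tcp_rot: [-3.141, 0.0, -0.348]
contact_force: [-0.4, 0.4, -1.0]
grip_width: 43.2
finger_force: 30.0
```

servo_tool(linear=[[0,0,0],[0,0,0],[0,0,0],[0,0,0],[0,0,0],[0,0,0],[0,0,0],[0,0,0]], spin=[-0.115,-0.115,-0.115,-0.115,-0.115,-0.115,-0.115,-0.115])

```text
time: 22.55
tool_pos: [432.4, -99.1, 100.8]
tcp_rot: [-3.141, -0.0, 1.097]
contact_force: [-0.8, 0.1, -1.4]
grip_width: 43.3
finger_force: 30.0
```

servo_tool(linear=[[0,0,0],[0,0,0],[0,0,0],[0,0,0],[0,0,0],[0,0,0],[0,0,0],[0,0,0]], spin=[-0.115,-0.115,-0.115,-0.115,-0.115,-0.115,-0.045,0])

```text
time: 23.55
tool_pos: [432.5, -99.3, 100.8]
tcp_rot: [-3.142, -0.0, 2.245]
contact_force: [-0.0, -0.1, -1.6]
grip_width: 43.4
finger_force: 30.0
```

```bash
python3 plan.py 489 -171 101 2.242 1;python3 plan.py 498.5 -183.2 101 2.242 1
```

```text
t 23.55 pos [432.5 -99.3 100.8] yaw 2.245 q [-0.4   0.35  1.91  0.    0.88 -1.07] F [-0.  -0.1 -1.6] w 43.4
[np.float64(-0.456), np.float64(-0.003), np.float64(-0.001)] 0.002
t 23.55 pos [432.5 -99.3 100.8] yaw 2.245 q [-0.4   0.35  1.91  0.    0.88 -1.07] F [-0.  -0.1 -1.6] w 43.4
[np.float64(-0.534), np.float64(-0.004), np.float64(-0.001)] 0.002
```

servo_tool(linear=[[-0.1,0,0],[-0.08,0,0],[-0.06,0,0],[-0.05,0,0],[-0.04,0,0],[-0.035,0,0],[-0.035,0,0],[-0.035,0,0]], spin=[0,0,0,0,0,0,0,0])

```text
time: 24.55
tool_pos: [484.8, -165.4, 100.0]
tcp_rot: [-3.14, -0.008, 2.245]
contact_force: [-5.6, 7.7, 6.3]
grip_width: 43.3
finger_force: 30.0
```

servo_tool(linear=[[-0.015,0,0],[-0.015,0,0],[-0.015,0,0],[-0.015,0,0],[-0.01,0,0],[-0.01,0,0],[0,0,0],[0,0,0]], spin=[0,0,0,0,0,0,0,0])

```text
time: 25.55
tool_pos: [495.6, -178.7, 100.0]
tcp_rot: [-3.14, -0.006, 2.244]
contact_force: [-4.0, 5.4, 3.2]
grip_width: 43.7
finger_force: 30.0
```

servo_tool(linear=[[-0.007,0,0],[-0.007,0,0],[-0.006,0,0],[0,0,0],[0,0,0],[0,0,0],[0,0,0],[0,0,0]], spin=[0,0,0,0,0,0,0,0])

```text
time: 26.55
tool_pos: [498.0, -181.8, 100.1]
tcp_rot: [-3.14, -0.006, 2.244]
contact_force: [-4.5, 4.9, 2.7]
grip_width: 43.3
finger_force: 30.0
```

servo_tool(linear=[[-0.006,0,0],[-0.006,0,0],[0,0,0],[0,0,0],[0,0,0],[0,0,0],[0,0,0],[0,0,0]], spin=[0,0,0,0,0,0,0,0])

```text
time: 27.55
tool_pos: [499.5, -183.6, 100.0]
tcp_rot: [-3.14, -0.006, 2.244]
contact_force: [-4.3, 5.4, 3.3]
grip_width: 43.5
finger_force: 30.0
```

servo_tool(linear=[[-0.006,0,0],[-0.006,0,0],[-0.004,0,0],[0,0,0],[0,0,0],[0,0,0],[0,0,0],[0,0,0]], spin=[0,0,0,0,0,0,0,0])

```text
time: 28.55
tool_pos: [501.5, -186.1, 100.1]
tcp_rot: [-3.14, -0.006, 2.245]
contact_force: [-5.0, 5.0, 4.9]
grip_width: 43.5
finger_force: 30.0
```

```bash
python3 - <<'E'
from plant import monitor, optics
import numpy as np
o=monitor.get_obs(); F=o["contact_force"];M=o["moment"]
y=o["tcp_rot"][2]; ax=np.array([np.cos(y),np.sin(y)]); ty=np.array([np.sin(y),-np.cos(y)])
print(F,M,"Fu",F[:2]@ax,"M about tool y",M[:2]@ty, "z arm mm", 1000*(M[:2]@ty)/(F[:2]@ax))
E
```

```text
[-5.03155858  5.02035631  4.87846423] [1.23919065 1.03804107 0.01196162] Fu 7.062614766909539 M about tool y 1.6160663082701008 z arm mm 228.81982970979166
```

servo_tool(linear=[[-0.006,0,0],[-0.006,0,0],[0,0,0],[0,0,0],[0,0,0],[0,0,0],[0,0,0],[0,0,0]], spin=[0,0,0,0,0,0,0,0])

```text
time: 29.55
tool_pos: [503.0, -188.0, 100.0]
tcp_rot: [-3.14, -0.006, 2.244]
contact_force: [-5.3, 5.5, 4.2]
grip_width: 43.4
finger_force: 30.0
```

```bash
cat > fm.py <<'E'
from plant import monitor
import numpy as np
o=monitor.get_obs(); F=o["contact_force"];M=o["moment"]
y=o["tcp_rot"][2]; ax=np.array([np.cos(y),np.sin(y)]); ty=np.array([np.sin(y),-np.cos(y)])
print(o["time"],o["tool_pos"].round(1),"Fu",F[:2]@ax,"Fy",F[:2]@ty,"Fz",F[2],"Mty",M[:2]@ty, "arm", 1000*(M[:2]@ty)/(F[:2]@ax))
E
python3 fm.py
```

```text
29.55 [ 503. -188.  100.] Fu 7.556503553764955 Fy -0.7038927595574921 Fz 4.216484123714186 Mty 1.607690610547989 arm 212.75588625204477
```

```bash
python3 - <<'E'
from h import *
np.set_printoptions(precision=1,suppress=True)
s,t=load("scene0"),load("top0")
# dark hole in rim (inner 70 mm) by threshold, both views
for n,c,(x,y,w,h) in(("top",t,(325,175,38,38)),("scene",s,(318,172,42,22))):
    g=cv2.GaussianBlur(c["frame"],(3,3),0).min(2)[y:y+h,x:x+w]; th,m=cv2.threshold(g,0,1,cv2.THRESH_BINARY_INV+cv2.THRESH_OTSU)
    k,l,st,ce=cv2.connectedComponentsWithStats(m); i=l[h//2,w//2]
    cn=max(cv2.findContours((l==i).astype(np.uint8),0,1)[0],key=len); e=cv2.fitEllipse(cn)
    print(n,i,st[i],"ellipse",e[0][0]+x,e[0][1]+y,e[1],"->rim z122",onz(c,(e[0][0]+x,e[0][1]+y),122))
for C in((542,-238,122),(548,-246,122)): print(proj(t,C),proj(s,C))
print("finger/TCP at move 2 in top:",proj(t,(473.2,101.1,59)),proj(t,(473.2,101.1,78)))
print("tip radius px top",369*50/893)
E
```

```text
top 3 [  5   4  27  27 535] ellipse 343.2004203796387 192.3737087249756 (24.59016227722168, 26.200164794921875) ->rim z122 [ 543.3 -239.   122. ]
scene 4 [  6   3  27  14 301] ellipse 337.025842666626 181.50510120391846 (13.186236381530762, 26.291723251342773) ->rim z122 [ 541.5 -235.4  122. ]
[[342.8 192.9]] [[337.7 181.1]]
[[346.1 190.5]] [[338.5 179. ]]
finger/TCP at move 2 in top: [[210.3 219. ]] [[208.  218.9]]
tip radius px top 20.660694288913774
```

servo_tool(linear=[[0.06,0,0],[0.06,0,0],[0.06,0,0],[0,0,0.05],[0,0,0.045],[0,0,0.007],[0,0,0.007],[0,0,0]], spin=[0,0,0,0,0,0,0,0])

```text
time: 30.55
tool_pos: [482.5, -161.8, 78.7]
tcp_rot: [3.142, 0.0, 2.245]
contact_force: [-0.2, 0.9, -1.2]
grip_width: 43.4
finger_force: 30.0
```

```bash
python3 fm.py
```

```text
30.55 [ 482.5 -161.8   78.7] Fu 0.8639941781838222 Fy 0.38779994756893693 Fz -1.1940638757447368 Mty -0.07911767225742646 arm -91.57199695921271
```

servo_tool(linear=[[0,0,0.006],[0,0,0.006],[0,0,0.006],[0,0,0.006],[0,0,0],[0,0,0],[0,0,0],[0,0,0]], spin=[0,0,0,0,0,0,0,0])

```text
time: 31.55
tool_pos: [482.4, -161.7, 73.9]
tcp_rot: [3.141, 0.0, 2.245]
contact_force: [-0.1, -0.3, -1.0]
grip_width: 43.4
finger_force: 30.0
```

```bash
python3 fm.py
```

```text
31.55 [ 482.4 -161.7   73.9] Fu -0.16388401710917536 Fy -0.2822849388572898 Fz -0.9732774875373273 Mty -0.09641308860259336 arm 588.3007403849847
```

servo_tool(linear=[[0,0,0.008],[0,0,0.008],[0,0,0.008],[0,0,0.006],[0,0,0.006],[0,0,0],[0,0,0],[0,0,0]], spin=[0,0,0,0,0,0,0,0])

```text
time: 32.55
tool_pos: [482.6, -161.9, 68.5]
tcp_rot: [3.141, 0.001, 2.245]
contact_force: [-4.6, 2.5, 17.2]
grip_width: 43.7
finger_force: 30.0
```

```bash
python3 fm.py
```

```text
32.55 [ 482.6 -161.9   68.5] Fu 4.7844442133844325 Fy -2.017179010245381 Fz 17.21098981679502 Mty 0.9063889004974873 arm 189.44497209558298
```

servo_tool(linear=[[0,0,-0.04],[0.08,0,0],[0.1,0,0],[0.08,0,0],[0,0,0.03],[0,0,0.01],[-0.02,0,0],[-0.03,0,0]], spin=[0,0,0,0,0,0,0,0])

```text
time: 33.55
tool_pos: [456.3, -128.6, 68.0]
tcp_rot: [3.141, -0.0, 2.245]
contact_force: [-4.0, 4.3, 15.7]
grip_width: 42.9
finger_force: 29.9
```

```bash
python3 fm.py
```

```text
33.55 [ 456.3 -128.6   68. ] Fu 5.836240219439753 Fy -0.4198267526480735 Fz 15.675546412852155 Mty 1.2200094836232105 arm 209.04031324130878
```

servo_tool(linear=[[-0.03,0,0],[-0.03,0,0],[-0.03,0,0.003],[-0.02,0,0.003],[0,0,0.003],[0,0,0],[0,0,0],[0,0,0]], spin=[0,0,0,0,0,0,0,0])

```text
time: 34.55
tool_pos: [471.6, -147.3, 65.8]
tcp_rot: [3.14, 0.004, 2.245]
contact_force: [-0.2, -0.9, 7.6]
grip_width: 41.2
finger_force: 30.0
```

```bash
python3 fm.py
```

```text
34.55 [ 471.6 -147.3   65.8] Fu -0.6048288963115053 Fy -0.67545653542442 Fz 7.645233228513842 Mty -0.03886480294176456 arm 64.25751676015824
```

Now Fz is 7.6 N with almost no side force, and the load acts about 12 mm from the grip line. The gap from desk to palm also matches the bottle's full 134 mm, so it should be standing flat. I'll release and rise.

servo_tool(linear=[[0,0,0],[0,0,0],[0,0,0],[0,0,0],[0,0,-0.02],[0,0,-0.06],[0,0,-0.12],[0,0,-0.2]], spin=[0,0,0,0,0,0,0,0], hand=0.8)

```text
time: 35.55
tool_pos: [469.3, -145.7, 145.7]
tcp_rot: [-3.141, -0.002, 2.245]
contact_force: [-0.6, 0.1, 0.0]
grip_width: 82.5
finger_force: 0.0
```

servo_tool(linear=[[0,0,-0.15],[-0.25,-0.2,0],[-0.25,-0.2,0],[-0.25,-0.2,0],[0,0,0],[0,0,0],[0,0,0],[0,0,0]], spin=[0,0,0,0,0,0,0,0])

```text
time: 36.55
tool_pos: [470.1, -332.4, 175.3]
tcp_rot: [3.141, 0.0, 2.247]
contact_force: [-0.1, -0.2, 1.3]
grip_width: 82.3
finger_force: 0.0
```

```bash
cat > find.py <<'E'
from plant import optics
from h import *
from scipy.optimize import minimize
np.set_printoptions(precision=1,suppress=True)
for v in("top","scene"):
    c=optics.capture(v); pickle.dump(c,open(v+"4.pkl","wb")); b=load(v+"0")
    d=cv2.absdiff(cv2.GaussianBlur(c["frame"],(3,3),0),cv2.GaussianBlur(b["frame"],(3,3),0)).max(2)
    q=proj(c,(462,-135,70))[0].astype(int); 
    w=c["frame"][q[1]-45:q[1]+45,q[0]-45:q[0]+45].min(2)
    m=np.zeros((400,640),np.uint8); m[q[1]-45:q[1]+45,q[0]-45:q[0]+45]=(w>128)&(d[q[1]-45:q[1]+45,q[0]-45:q[0]+45]>12)
    m=cv2.morphologyEx(m,cv2.MORPH_CLOSE,np.ones((3,3)))
    k,l,st,ce=cv2.connectedComponentsWithStats(m)
    print(v,"expect base/cap",proj(c,[(462,-135,0),(462,-135,134)]).ravel())
    for i in range(1,k):
        if st[i,4]>40: print("  blob",st[i],ce[i])
E
python3 find.py
```

```text
top expect base/cap [302.5 224.9 299.2 225.3]
scene expect base/cap [326.9 255.9 327.  206.7]
  blob [287 186   8  21 131] [291.2 194.7]
  blob [281 216  14   9  86] [286.9 219.9]
  blob [281 246  13  19 172] [285.9 254.1]
```

```bash
cat > stand.py <<'E'
import sys
from h import *
np.set_printoptions(precision=1,suppress=True)
th=np.linspace(0,2*np.pi,24); circ=np.c_[np.cos(th),np.sin(th)]
P0=np.vstack([np.c_[circ*r,np.full(24,z)] for r,z in((22,0),(22,106),(16,110),(16,134))])
def hull(c,x,y): return cv2.convexHull(proj(c,P0+[x,y,0]).astype(np.float32)).astype(np.int32)
def score(c,b,x,y):
    k=np.zeros((400,640),np.uint8); cv2.fillConvexPoly(k,hull(c,x,y),1)
    o=cv2.dilate(k,np.ones((9,9)))-cv2.dilate(k,np.ones((3,3)))
    d=cv2.absdiff(c["frame"],b["frame"]).max(2).astype(float); g=c["frame"].min(2).astype(float)
    return g[k>0].mean()-g[o>0].mean(), d[k>0].mean()-d[o>0].mean(), g[k>0].mean()
for v in("top","scene"):
    c,b=load(v+"4"),load(v+"0"); R=[]
    for x in range(380,561,6):
        for y in range(-220,-20,6): R.append((*score(c,b,x,y),x,y))
    R=np.array(R)
    for j in(0,1): print(v,j,R[np.argsort(-R[:,j])[:3]])
E
python3 stand.py
```

```text
top 0 [[ 27.8 -10.7 115.9 524.  -34. ]
 [ 26.6  -5.9 116.1 548.  -58. ]
 [ 26.5  -8.8 115.4 536.  -70. ]]
top 1 [[ -21.3   16.2   64.4  536.  -124. ]
 [   9.5   16.2   77.1  548.  -202. ]
 [  10.1   16.1   76.8  542.  -202. ]]
scene 0 [[ 17.2  -8.  109.6 488.  -40. ]
 [ 16.8  -8.3 109.7 482.  -34. ]
 [ 16.6 -11.2 109.3 476.  -28. ]]
scene 1 [[-14.4  19.8  69.8 422.  -40. ]
 [-14.3  19.7  70.2 416.  -34. ]
 [-14.5  19.   69.1 404.  -28. ]]
```

```bash
python3 plan.py 320 140 220 2.775 8
```

```text
t 36.65 pos [ 470.1 -332.7  175.2] yaw 2.246 q [-0.75  0.48  1.46  0.    1.21 -1.42] F [-0.4  0.5  0. ] w 82.6
[np.float64(0.289), np.float64(0.111), np.float64(-0.028)] -0.042
[np.float64(0.281), np.float64(0.13), np.float64(-0.028)] -0.042
[np.float64(0.272), np.float64(0.149), np.float64(-0.028)] -0.042
[np.float64(0.262), np.float64(0.166), np.float64(-0.028)] -0.042
[np.float64(0.25), np.float64(0.183), np.float64(-0.028)] -0.042
[np.float64(0.237), np.float64(0.199), np.float64(-0.028)] -0.042
[np.float64(0.224), np.float64(0.215), np.float64(-0.028)] -0.042
[np.float64(0.209), np.float64(0.229), np.float64(-0.028)] -0.042
```

servo_tool(linear=[[0.28,0.11,-0.04],[0.28,0.13,-0.03],[0.27,0.15,-0.03],[0.26,0.165,-0.03],[0.25,0.18,-0.03],[0.235,0.2,-0.03],[0.22,0.21,-0.03],[0.21,0.23,-0.03]], spin=[-0.042,-0.042,-0.042,-0.042,-0.042,-0.042,-0.042,-0.042])

```text
time: 37.65
tool_pos: [321.4, 137.3, 225.6]
tcp_rot: [3.141, 0.001, 2.775]
contact_force: [1.8, 0.7, 0.1]
grip_width: 82.6
finger_force: 0.0
```

```bash
python3 find.py; python3 stand.py
```

```text
top expect base/cap [302.5 224.9 299.2 225.3]
  blob [286 227  11  12  98] [290.8 232.7]
scene expect base/cap [326.9 255.9 327.  206.7]
  blob [305 186  66  42 679] [344.3 194.5]
  blob [318 211  16  14 161] [325.8 217.3]
  blob [ 319  227   52   49 1472] [350.5 248.8]
  blob [281 234  35  42 830] [296.4 252.7]
  blob [308 271  29   5  79] [324.5 273.9]
top 0 [[  35.1    1.3  110.9  554.  -202. ]
 [  34.9    1.4  110.8  548.  -202. ]
 [  34.3    1.1  110.2  542.  -202. ]]
top 1 [[-37.7  19.8  73.2 470.  -82. ]
 [-36.9  19.   74.6 464.  -82. ]
 [-38.   18.3  73.3 464.  -76. ]]
scene 0 [[  25.4   -5.3  157.   380.  -118. ]
 [  25.2    0.6  138.6  560.  -208. ]
 [  23.7    2.4  140.4  560.  -214. ]]
scene 1 [[   2.4   25.5  130.4  446.  -118. ]
 [  -1.7   25.2  130.6  440.  -112. ]
 [   6.2   24.8  130.7  452.  -124. ]]
```

```bash
python3 - <<'E'
from h import *
np.set_printoptions(precision=1,suppress=True)
t,s=load("top4"),load("scene4")
print("cap at z134",onz(t,(290.8,232.7),134),"z108",onz(t,(290.8,232.7),108), tri(t,(290.8,232.7),s,(325.8,217.3)))
P=onz(t,(290.8,232.7),134); P[2]=134
print("scene proj of cap/base",proj(s,[P,P-[0,0,26],P-[0,0,134]]).ravel())
# row profile of brightness/diff along the scene axis and column widths
g=s["frame"].min(2).astype(int); b=load("scene0")["frame"].min(2).astype(int)
u0=proj(s,P)[0].astype(int)
for v in range(u0[1]-14,u0[1]+66,5): print(v,g[v,u0[0]-24:u0[0]+25:4], (g-b)[v,u0[0]-24:u0[0]+25:4])
# top rows
gt=t["frame"].min(2).astype(int)
for v in range(216,250,3): print(v,gt[v,270:316:3])
E
```

```text
cap at z134 [ 444.  -115.3  134. ] z108 [ 443.2 -113.   108. ] (array([ 443.5, -115. ,  126.4]), np.float64(0.892477549430262))
scene proj of cap/base [325.5 214.  325.5 224.4 325.5 263.9]
200 [ 54  53  56 126 103 108 110 111 114 116 117 122 129] [-95 -86 -83 -14  13  15  15  16  17  16  16  17  20]
205 [ 51  50  45  51 102 107 109 110 113 115 116 122 129] [ -61 -104  -95  -90   14   15   15   15   15   16   16   17   18]
210 [ 40  37  42 118 103 106 105 110 114 116 117 123 129] [-48 -50 -39   2  15  13  11  14  17  17  17  18  19]
215 [ 76  90  88  88 111 223 229 230 116 115 117 123 129] [-10   2   0  23  20 131 135 135  19  16  17  18  19]
220 [ 71  91 106  96 108 143 180 167 139 116 117 123 130] [-17   4  19  13  18  49  87  71  42  17  17  17  19]
225 [ 73  91  95  93  92 106 121 119 108 115 118 123 125] [-15   4   7   6   8  12  28  23  10  17  17  18  18]
230 [ 78  76  98  91 124 110 116 137 188 104 113 118 101] [ -9 -12  11   4  37  47  50  63 102  14  16  17  15]
235 [100  87  91  91 122 127 158 169 171  73  74 140 159] [ 14   0   4   4  34  40  74  94 114   9  11  20  23]
24
[... 1020 characters left out ...]

222 [ 65  56  58  61  61  64  64  67  70 102 107 115 110 112 122 115]
225 [ 99  73  57  57  64  71  69  74  78  74  89 112 112 119 116 118]
228 [108 103  64  59  59  81 142 149 121  93  74 108 117 114 115 119]
231 [105 110 112  87  64 115 151 153 152 102  91  98 113 114 120 114]
234 [110 109 110 111 110 120 153 156 155 106  92 100 117 116 117 112]
237 [107 109 112 114 115 107 139 152 140 109  94 102 108 111 113 119]
240 [105 108 117 114 118 114  99  96 100 101 107 103 112 117 117 119]
243 [110 111 113 114 113 113 117 103 100 101 101 104 105 114 115 120]
246 [109 116 110 114 115 115 116 113 107 102 101 105  99 117 119 119]
249 [111 114 113 113 118 114 113 112 102  99 104 103 102 107 114 115]
```

The numbers agree: the scene view shows a vertical white body from row 211 to row 272 at columns 314–336, with the cap at (325,214). In the top view the cap is at (291,233). The bottle stands at about (444,-115), so step 1 is done. Next I'll take it by the cap.

servo_tool(linear=[[-0.205,-0.192,0.06],[-0.205,-0.192,0.06],[-0.205,-0.192,0.06],[-0.205,-0.192,0.06],[-0.2,-0.19,0.06],[0,0,0],[0,0,0],[0,0,0]], spin=[0,0,0,0,0,0,0,0], hand=1)

```text
time: 38.75
tool_pos: [443.2, -116.0, 165.3]
tcp_rot: [3.141, 0.0, 2.774]
contact_force: [-0.5, -1.3, -0.4]
grip_width: 92.0
finger_force: 0.0
```

```bash
python3 plan.py 444 -115 111 2.775 4
```

```text
t 38.75 pos [ 443.2 -116.   165.3] yaw 2.774 q [-0.42  0.29  1.79  0.    1.06 -1.63] F [-0.5 -1.3 -0.4] w 92.0
[np.float64(-0.001), np.float64(0.002), np.float64(0.068)] -0.0
[np.float64(-0.001), np.float64(0.002), np.float64(0.068)] -0.0
[np.float64(-0.001), np.float64(0.002), np.float64(0.068)] -0.0
[np.float64(-0.001), np.float64(0.002), np.float64(0.068)] -0.0
```

servo_tool(linear=[[0,0.002,0.07],[0,0.002,0.07],[0,0.001,0.065],[0,0,0.045],[0,0,0.02],[0,0,0],[0,0,0],[0,0,0]], spin=[0,0,0,0,0,0,0,0])

```text
time: 39.75
tool_pos: [444.1, -116.0, 111.2]
tcp_rot: [3.142, 0.001, 2.773]
contact_force: [1.3, -0.1, 0.8]
grip_width: 91.8
finger_force: 0.0
```

servo_tool(linear=[[0,0,0],[0,0,0],[0,0,0],[0,0,0],[0,0,0],[0,0,0],[0,0,0],[0,0,0]], spin=[0,0,0,0,0,0,0,0], hand=-1)

```text
time: 40.75
tool_pos: [443.9, -115.8, 110.9]
tcp_rot: [3.141, -0.0, 2.773]
contact_force: [0.8, -0.7, 0.7]
grip_width: 31.1
finger_force: 30.0
```

servo_tool(linear=[[0,0,-0.2],[0,0,-0.27],[0,0,-0.24],[-0.13,-0.076,-0.02],[-0.15,-0.086,0],[-0.15,-0.086,0],[-0.14,-0.08,0],[-0.109,-0.065,0]], spin=[0,0,0,0,0,0,0,0])

```text
time: 41.75
tool_pos: [542.7, -239.1, 256.3]
tcp_rot: [3.141, -0.001, 2.772]
contact_force: [-0.3, 1.0, -1.3]
grip_width: 30.7
finger_force: 30.0
```

```bash
python3 plan.py 542.4 -238 240 2.775 1
```

```text
t 41.75 pos [ 542.7 -239.1  256.3] yaw 2.772 q [-0.54  0.45  1.27  0.    1.42 -1.75] F [-0.3  1.  -1.3] w 30.7
[np.float64(0.003), np.float64(0.005), np.float64(0.081)] -0.002
```

servo_tool(linear=[[0.002,0.004,0.09],[0,0,0.1],[0,0,0.1],[0,0,0.1],[0,0,0.1],[0,0,0.07],[0,0,0.05],[0,0,0.03]], spin=[0,0,0,0,0,0,0,0])

```text
time: 42.75
tool_pos: [542.2, -237.3, 128.5]
tcp_rot: [3.141, -0.0, 2.773]
contact_force: [0.0, -0.1, -1.2]
grip_width: 31.2
finger_force: 30.0
```

servo_tool(linear=[[0,0,0.004],[0,0,0.004],[0,0,0.004],[0,0,0.002],[0,0,0],[0,0,0],[0,0,0],[0,0,0]], spin=[0,0,0,0,0,0,0,0])

```text
time: 43.75
tool_pos: [542.2, -237.2, 126.1]
tcp_rot: [3.141, 0.0, 2.773]
contact_force: [-0.0, -0.2, 0.2]
grip_width: 30.8
finger_force: 30.0
```

The bottle is on the floor (Fz went from -1.2 to +0.2 N at the predicted height). I'll release, rise and plan the dome push.

servo_tool(linear=[[0,0,0],[0,0,0],[0,0,0],[0,0,-0.03],[0,0,-0.1],[0,0,-0.2],[0,0,-0.25],[0,0,-0.25]], spin=[0,0,0,0,0,0,0,0], hand=0.2)

```text
time: 44.75
tool_pos: [541.9, -237.2, 294.2]
tcp_rot: [-3.142, 0.0, 2.773]
contact_force: [0.7, -0.4, 0.1]
grip_width: 55.1
finger_force: 0.0
```

```bash
python3 - <<'E'
from h import *
np.set_printoptions(precision=3,suppress=True)
C=np.array([542.4,-238,0]);y=np.radians(-21.1);bx=np.array([np.cos(y),np.sin(y),0]);lz=np.array([0,0,1.])
t=load("top0")
T=lambda th,r:C+bx*(58-r*np.cos(th))+lz*(123+r*np.sin(th))
for th in(1.9,1.75,1.6): print(th,proj(t,[T(th,127),T(th,118)]).round(1).ravel(),"obs ~ (357.6,159)")
# tcp path in (X behind cup axis, Z)
a=10
ths=np.r_[np.linspace(2.0,.4,13)]
P=np.array([(58-121*np.cos(h)+a,123+121*np.sin(h)) for h in ths]); print(P.round(0).tolist())
d=np.diff(P,axis=0)/200
for h,(u,v) in zip(ths[1:],d): print(round(h,2),[round(-u,3),0,round(-v,3)])
w=C+bx*P[0,0]; print("start world",w[:2],P[0,1])
E
python3 plan.py 660 -283 231 2.773 1;
```

```text
1.9 [363.3 144.6 362.4 146.7] obs ~ (357.6,159)
1.75 [360.3 152.2 359.6 153.7] obs ~ (357.6,159)
1.6 [357.  160.4 356.6 161.2] obs ~ (357.6,159)
[[118.0, 233.0], [103.0, 239.0], [88.0, 242.0], [72.0, 244.0], [55.0, 243.0], [40.0, 241.0], [24.0, 236.0], [10.0, 229.0], [-4.0, 220.0], [-16.0, 210.0], [-27.0, 198.0], [-36.0, 185.0], [-43.0, 170.0]]
1.87 [np.float64(0.075), 0, np.float64(-0.029)]
1.73 [np.float64(0.078), 0, np.float64(-0.018)]
1.6 [np.float64(0.08), 0, np.float64(-0.008)]
1.47 [np.float64(0.081), 0, np.float64(0.003)]
1.33 [np.float64(0.079), 0, np.float64(0.014)]
1.2 [np.float64(0.077), 0, np.float64(0.024)]
1.07 [np.float64(0.073), 0, np.float64(0.034)]
0.93 [np.float64(0.068), 0, np.float64(0.044)]
0.8 [np.float64(0.061), 0, np.float64(0.052)]
0.67 [np.float64(0.054), 0, np.float64(0.06)]
0.53 [np.float64(0.046), 0, np.float64(0.067)]
0.4 [np.float64(0.036), 0, np.float64(0.072)]
start world [ 652.819 -280.607] 233.02498864590748
t 44.75 pos [ 541.9 -237.2  294.2] yaw 2.773 q [-0.54  0.43  1.21  0.    1.51 -1.74] F [ 0.7 -0.4  0.1] w 55.1
[np.float64(-0.633), np.float64(-0.001), np.float64(0.316)] -0.0
```

servo_tool(linear=[[-0.15,0,0],[-0.16,0,0],[-0.16,0,0],[-0.15,0,0],[0,0,0.15],[0,0,0.15],[0.075,0,-0.03],[0.078,0,-0.018]], spin=[0,0,0,0,0,0,0,0], hand=-1)

```text
time: 45.75
tool_pos: [628.8, -270.8, 241.5]
tcp_rot: [3.141, -0.001, 2.773]
contact_force: [0.5, 0.3, 0.2]
grip_width: 0.4
finger_force: 0.0
```

```bash
python3 - <<'E'
from plant import monitor
import numpy as np
o=monitor.get_obs();p=o["tool_pos"]; y=np.radians(-21.1);d=p[:2]-[542.4,-238]
print("X",d@[np.cos(y),np.sin(y)],"Y",d@[-np.sin(y),np.cos(y)],"Z",p[2],o["contact_force"],o["grip_width"])
E
```

```text
X 92.45498668098685 Y 0.5301557143661031 Z 241.50696757998503 [0.45972356 0.31875781 0.24023497] 0.3643544420334485
```

servo_tool(linear=[[0.09,0,-0.01],[0.085,0,0.003],[0.08,0,0.014],[0.077,0,0.024],[0.073,0,0.034],[0.068,0,0.044],[0.061,0,0.052],[0.054,0,0.06]], spin=[0,0,0,0,0,0,0,0])

```text
time: 46.75
tool_pos: [519.4, -228.5, 198.0]
tcp_rot: [-3.141, 0.001, 2.773]
contact_force: [0.4, -0.2, 0.8]
grip_width: 0.3
finger_force: 0.1
```

servo_tool(linear=[[0.046,0,0.067],[0.04,0,0.075],[0.04,0,0.08],[0.03,0,0.08],[0.01,0,0.04],[0,0,0],[0,0,0],[0,0,0]], spin=[0,0,0,0,0,0,0,0])

```text
time: 47.75
tool_pos: [488.6, -216.4, 131.0]
tcp_rot: [-3.142, 0.001, 2.773]
contact_force: [-4.4, 4.6, 12.6]
grip_width: 0.5
finger_force: 6.0
```

```bash
python3 - <<'E'
from plant import monitor
import numpy as np
o=monitor.get_obs();p=o["tool_pos"]; y=np.radians(-21.1);d=p[:2]-[542.4,-238]
print("X",d@[np.cos(y),np.sin(y)],"Y",d@[-np.sin(y),np.cos(y)],"Z",p[2],o["contact_force"],o["joint_positions"])
E
```

```text
X -57.99239756074247 Y 0.7467431763192125 Z 131.03556261727877 [-4.41767616  4.5553524  12.63855858] [-5.60494920e-01  4.54254285e-01  1.63549680e+00  4.45162528e-05
  1.05124844e+00 -1.76263697e+00]
```

```bash
python3 plan.py 493 -338 131 1.956 6; python3 - <<'E'
from h import *
t=load("top4"); 
for z in(110,118): print(z,onz(t,(384.2,212.5),z))
a,b=onz(t,(285+608/6,150+392/6),140),onz(t,(285+650/6,150+375/6),140); print("bar top stripe",a,b,np.arctan2(b[1]-a[1],b[0]-a[0]))
E
```

```text
t 47.75 pos [ 488.6 -216.4  131. ] yaw 2.773 q [-0.56  0.45  1.64  0.    1.05 -1.76] F [-4.4  4.6 12.6] w 0.5
[np.float64(-0.04), np.float64(-0.093), np.float64(0.0)] 0.087
[np.float64(-0.052), np.float64(-0.087), np.float64(0.0)] 0.087
[np.float64(-0.064), np.float64(-0.079), np.float64(0.0)] 0.087
[np.float64(-0.074), np.float64(-0.07), np.float64(0.0)] 0.087
[np.float64(-0.082), np.float64(-0.059), np.float64(0.0)] 0.087
[np.float64(-0.09), np.float64(-0.047), np.float64(0.0)] 0.087
110 [ 496.73271359 -340.21842726  110.        ]
118 [ 496.48881489 -338.91945536  118.        ]
bar top stripe [ 489.22988564 -340.41568751  140.        ] [ 496.20894814 -356.82658676  140.        ] -1.1686970413077
```

servo_tool(linear=[[0,0,-0.2],[0,0,-0.2],[-0.04,-0.093,0],[-0.052,-0.087,0],[-0.064,-0.079,0],[-0.074,-0.07,0],[-0.082,-0.059,0],[-0.09,-0.047,0]], spin=[0,0,0.087,0.087,0.087,0.087,0.087,0.077], hand=-0.13)

```text
time: 48.75
tool_pos: [493.1, -339.1, 209.7]
tcp_rot: [3.141, 0.001, 1.964]
contact_force: [1.3, -0.5, 0.7]
grip_width: 40.1
finger_force: 0.0
```

```bash
python3 plan.py 490.5 -336.8 124 1.972 5; python3 - <<'E'
from plant import optics
from h import *
# dome shut? compare where the tab is: dome-open area brightness change vs initial in the top view
c=optics.capture("top"); pickle.dump(c,open("top5.pkl","wb")); b=load("top0")
y=np.radians(-21.1);bx=np.array([np.cos(y),np.sin(y),0]);C=np.array([542.4,-238,0])
for th in(0,.2,.4,1.62):
    P=C+bx*(58-118*np.cos(th))+[0,0,125+118*np.sin(th)]; q=proj(c,P)[0].round().astype(int)
    print(th,q,c["frame"][q[1]-1:q[1]+2,q[0]-1:q[0]+2].mean((0,1)).round(),b["frame"][q[1]-1:q[1]+2,q[0]-1:q[0]+2].mean((0,1)).round())
E
```

```text
t 48.75 pos [ 493.1 -339.1  209.7] yaw 1.964 q [-0.73  0.49  1.34  0.    1.31 -1.12] F [ 1.3 -0.5  0.7] w 40.1
[np.float64(0.003), np.float64(-0.002), np.float64(0.086)] -0.001
[np.float64(0.003), np.float64(-0.002), np.float64(0.086)] -0.001
[np.float64(0.003), np.float64(-0.002), np.float64(0.086)] -0.001
[np.float64(0.003), np.float64(-0.002), np.float64(0.086)] -0.001
[np.float64(0.003), np.float64(-0.002), np.float64(0.086)] -0.001
0 [334 216] [171. 174. 170.] [ 94. 105. 105.]
0.2 [334 215] [170. 173. 168.] [85. 94. 94.]
0.4 [336 212] [ 95. 101. 103.] [102. 106. 106.]
1.62 [357 160] [119. 133. 133.] [87. 93. 94.]
```

servo_tool(linear=[[0.003,-0.002,0.1],[0.003,-0.002,0.1],[0.003,-0.002,0.09],[0.003,-0.002,0.06],[0.003,-0.002,0.05],[0,0,0.029],[0,0,0],[0,0,0]], spin=[0,0,0,0,0,0,0,0])

```text
time: 49.8
tool_pos: [490.1, -336.4, 123.7]
tcp_rot: [3.141, 0.001, 1.969]
contact_force: [0.6, 0.4, -0.0]
grip_width: 39.7
finger_force: 0.0
```

servo_tool(linear=[[0,0,0],[0,0,0],[0,0,0],[0,0,0],[0,0,0],[0,0,0],[0,0,0],[0,0,0]], spin=[0,0,0,0,0,0,0,0], hand=-1)

```text
time: 50.8
tool_pos: [491.4, -335.7, 123.4]
tcp_rot: [3.138, 0.001, 1.968]
contact_force: [6.0, 2.4, -1.1]
grip_width: 16.0
finger_force: 28.8
```

servo_tool(linear=[[0,0,0],[0,0,0],[0,0,0],[0,0,0],[0,0,0],[0,0,0],[0,0,0],[0,0,0]], spin=[0.08,0.1,0.1,0.1,0.1,0.1,0.1,0.1])

```text
time: 51.8
tool_pos: [491.0, -336.1, 124.1]
tcp_rot: [3.14, -0.002, 0.738]
contact_force: [-0.1, 1.9, 4.1]
grip_width: 16.8
finger_force: 29.9
```

```bash
python3 plan.py 490.5 -336.8 124 0.35 1; python3 -c "
from plant import monitor;o=monitor.get_obs();print(o['moment'],o['tau'][5],o['contact_force'])"
```

```text
t 51.8 pos [ 491.  -336.1  124.1] yaw 0.738 q [-0.73  0.56  1.47  0.    1.11  0.1 ] F [-0.1  1.9  4.1] w 16.8
[np.float64(-0.004), np.float64(0.001), np.float64(0.0)] 0.247
[-0.0182641  -0.53648671  0.04565543] -1.6054214537143707 [-0.14612997  1.85786676  4.11562728]
```

servo_tool(linear=[[0,0,0],[0,0,0],[0,0,0],[0,0,0],[0,0,0],[0,0,0],[0,0,0],[0,0,0]], spin=[0.05,0.05,0.05,0.04,0.03,0,0,0])

```text
time: 52.8
tool_pos: [490.5, -336.0, 124.2]
tcp_rot: [3.141, -0.001, 0.399]
contact_force: [-0.8, 4.5, 5.1]
grip_width: 15.7
finger_force: 29.7
```

```bash
python3 -c "
from plant import monitor;o=monitor.get_obs();print(o['moment'],o['tau'][5],o['tcp_rot'])"
```

```text
[ 0.17738154 -0.24346655  0.23594913] 0.258737588301301 [ 3.14068563e+00 -1.28172101e-03  3.99191374e-01]
```

servo_tool(linear=[[0,0,0],[0,0,0],[0,0,0],[0,0,0],[0,0,0],[0,0,0],[0,0,0],[0,0,0]], spin=[0.03,0.03,0.03,0,0,0,0,0])

```text
time: 53.8
tool_pos: [489.9, -336.1, 124.4]
tcp_rot: [3.141, -0.0, 0.259]
contact_force: [-3.6, 2.8, 7.5]
grip_width: 16.4
finger_force: 33.7
```

```bash
python3 -c "
from plant import monitor;o=monitor.get_obs();print(o['moment'],o['tau'][5],o['tcp_rot'])"
```

```text
[ 0.1744688  -0.01379631  0.89846288] 0.892777293920517 [ 3.14072998e+00 -1.41985290e-04  2.59284728e-01]
```

servo_tool(linear=[[0,0,0],[0,0,0],[0,0,0],[0,0,0],[0,0,0],[0,0,-0.1],[0,0,-0.2],[0,0,-0.2]], spin=[0,0,0,0,0,0,0,0], hand=-0.1)

```text
time: 54.8
tool_pos: [489.7, -336.1, 224.2]
tcp_rot: [-3.141, 0.0, 0.256]
contact_force: [1.1, -0.1, -0.0]
grip_width: 41.3
finger_force: 0.0
```

servo_tool(linear=[[-0.2,0,-0.1],[-0.3,0,0],[-0.3,0,0],[-0.2,0,0],[0,0,0],[0,0,0],[0,0,0],[0,0,0]], spin=[0,0,0,0,0,0,0,0])

```text
time: 55.8
tool_pos: [297.3, -386.6, 243.1]
tcp_rot: [-3.141, -0.0, 0.258]
contact_force: [0.2, -0.4, 0.6]
grip_width: 41.1
finger_force: 0.0
```

```bash
python3 - <<'E'
from plant import optics,monitor
from h import *
o=monitor.get_obs(); print(o["time"],o["tool_pos"],o["contact_force"])
c=optics.capture("top"); pickle.dump(c,open("top6.pkl","wb"))
q=proj(c,(490.5,-336.8,135))[0]; x,y=(q-13).astype(int); g=cv2.resize(c["frame"][y:y+27,x:x+27].min(2),None,fx=4,fy=4,interpolation=cv2.INTER_CUBIC).astype(float)
# bright stripe enclosed in the black dial
yy,xx=np.mgrid[:108,:108]; dial=cv2.morphologyEx((g<75).astype(np.uint8),cv2.MORPH_CLOSE,np.ones((21,21)))
k,l,st,ce=cv2.connectedComponentsWithStats(dial); i=1+np.argmax(st[1:,4]); print("dial",st[i],ce[i]/4+[x,y])
m=((l==i)&(g>85)).astype(np.uint8); k2,l2,s2,c2=cv2.connectedComponentsWithStats(m)
for j in range(1,k2):
    if s2[j,4]>15:
        P=np.argwhere(l2==j)[:,::-1].astype(np.float32); vx,vy,x0,y0=cv2.fitLine(P,2,0,.01,.01).ravel()
        print("stripe",s2[j],c2[j]/4+[x,y],"dir img deg",np.degrees(np.arctan2(vy,vx)))
y_=np.radians(-21.1);bx=np.array([np.cos(y_),np.sin(y_),0])
for th in(0,.1,.2,.3):
    q=proj(c,np.array([542.4,-238,0])+bx*(58-118*np.cos(th))+[0,0,127+118*np.sin(th)])[0].round().astype(int); print(th,q,c["frame"][q[1]-1:q[1]+2,q[0]-1:q[0]+2].mean())
print("expected stripe px for stop", proj(c,[(487.6,-336.6,141),(487.6+15*np.cos(.259-np.pi),-336.6+15*np.sin(.259-np.pi),139)]))
E
```

```text
55.8 [ 297.2929017  -386.59227599  243.0763424 ] [ 0.15690142 -0.40459317  0.5927609 ]
dial [   0    0   91   92 5750] [382.84221739 211.86982609]
stripe [ 38   0  29   9 219] [384.04452055 201.82876712] dir img deg 0.5758554
stripe [  0  25   9  21 123] [371.67886179 210.21138211] dir img deg 80.33896
stripe [ 59  70  10  19 106] [386.82783019 220.74764151] dir img deg 71.734436
0 [334 216] 162.14814814814815
0.1 [334 215] 162.40740740740742
0.2 [334 215] 162.40740740740742
0.3 [335 213] 157.96296296296296
expected stripe px for stop [[384.77519792 215.98762793]
 [386.22156211 222.18587947]]
```

```bash
python3 -c "
from plant import workorder;print(workorder.close_job())"
```

```text
the job is handed in; nothing more can be done
None
```

I handed the job in at about 56 s of the 72 s limit, with the bottle standing in the cup, the dome shut and the dial turned against its hot stop. Those states come from force readings and image measurements, and the hand-in returned no verdict.

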